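# Make up the medallion pressing stack

## Task

Make up the pressing stack on the square aluminium plate, bottom to top: the steel die with the round opening in the middle of the plate, the brass disc over its opening, the wide rubber pad on the disc, and last the steel pusher with its wide foot down on the pad. Centre each piece on the one below, set it down gently rather than dropping it, and let go before fetching the next. Leave the square-holed die, the narrow rubber pad and the wire spool where they are.

Things in the scene. Friction and masses are not known exactly. Their poses are not given: they have to be found in the camera images.
- carrier: Square aluminium plate fixed to the bench, 110 x 110 x 10 mm, with a thin dark circle 84 mm across and four screw heads drawn flat on its top. Origin: centre of its underside; top 10 mm above it; x and y along its sides, z up.
- die: Dark steel die, 56 x 56 x 20 mm square block with a ROUND through hole 31 mm across in the middle; loose, lying flat, about 0.4 kg. Origin: centre of its underside; x and y along its sides, z up.
- blank: Plain brass disc 50 mm across, 6 mm thick, loose, lying flat, about 0.1 kg. Origin: centre of its underside; z up.
- pad: Wide black rubber pad, a cylinder 40 mm across and 25 mm high, loose, standing, about 40 g (behaves as rigid). Origin: centre of its underside; z up.
- pusher: Bright steel pusher, loose, standing upright, 36 mm high, about 0.2 kg: round foot 40 mm across and 12 mm high, above it a round stem 24 mm across from 12 to 36 mm. Origin: centre of the foot's underside; z up.
- spare_die: Not wanted, leave alone: dark steel die of the same 56 x 56 x 20 mm size but with a SQUARE through hole 27 mm wide; loose. Origin: centre of its underside; x and y along its sides.
- spare_pad: Not wanted, leave alone: narrow black rubber pad 26 mm across, 25 mm high, loose, standing. Origin: centre of its underside.
- spool: Not wanted, leave alone: small wire spool, white flanges 50 mm across with brass wire between, 20 mm high, loose, lying flat. Origin: centre of its underside.
- rack: Obstacle, fixed: wooden block 90 x 90 x 30 mm with nine steel punches standing in it, 54 mm high overall. Origin: centre of its underside; x and y along its sides.
- doming_block: Obstacle, fixed: 50 mm steel cube with round hollows. Origin: centre of its underside.
Mind the look-alikes: they are no part of the job. What is shaped like the pusher but turquoise is not meant.

How it is judged:
On the way, in this order (a step that is already met when the one before it is completed fails the run):
1. the round-holed die stands flat in the middle of the square plate, released (horizontal distance between die and carrier below 0.012 m and z of die in the frame of carrier between 0.007 and 0.013 m and angle between die's own z axis and vertical below 0.08 rad and contact force between die and the fingers below 0.1 N and linear speed of die below 0.02 m/s), for 0.2 s.
2. the brass disc lies flat on the die over its opening, released (horizontal distance between die and carrier below 0.012 m and z of die in the frame of carrier between 0.007 and 0.013 m and angle between each of die, blank's own z axis and vertical below 0.08 rad and horizontal distance between blank and die below 0.01 m and z of blank in the frame of die between 0.017 and 0.023 m and contact force between blank and the fingers below 0.1 N and linear speed of blank below 0.02 m/s), for 0.2 s.
3. the wide rubber pad stands on the brass disc, released (horizontal distance between die and carrier below 0.012 m and z of die in the frame of carrier between 0.007 and 0.013 m and angle between each of die, blank, pad's own z axis and vertical below 0.08 rad and horizontal distance between blank and die below 0.01 m and z of blank in the frame of die between 0.017 and 0.023 m and horizontal distance between pad and blank below 0.01 m and z of pad in the frame of blank between 0.003 and 0.009 m and contact force between pad and the fingers below 0.1 N and linear speed of pad below 0.02 m/s), for 0.2 s.
4. the steel pusher stands foot down on the pad, released (horizontal distance between die and carrier below 0.012 m and z of die in the frame of carrier between 0.007 and 0.013 m and angle between each of die, blank, pad, pusher's own z axis and vertical below 0.08 rad and horizontal distance between blank and die below 0.01 m and z of blank in the frame of die between 0.017 and 0.023 m and horizontal distance between pad and blank below 0.01 m and z of pad in the frame of blank between 0.003 and 0.009 m and horizontal distance between pusher and pad below 0.008 m and z of pusher in the frame of pad between 0.022 and 0.028 m and contact force between pusher and the fingers below 0.1 N and linear speed of pusher below 0.02 m/s), for 0.2 s.
At the end, for the whole second after the job is handed in: Bottom to top: square plate, round-holed die (centre within 12 mm), brass disc (10 mm), wide pad (10 mm), pusher foot down (8 mm), each measured to the piece below; each rests on it (height within 3 mm), level within 0.08 rad, released and at rest (all of step 4 and contact force between each of die, blank, pad and the fingers below 0.1 N and linear speed of each of die, blank, pad below 0.02 m/s); the robot touches nothing.
It fails at once if the square-holed die was moved by more than 20 mm (distance of spare_die from where it was at the start of the episode above 0.02 m).
It fails at once if the narrow rubber pad was moved by more than 20 mm (distance of spare_pad from where it was at the start of the episode above 0.02 m).
It fails at once if the wire spool was moved by more than 20 mm (distance of spool from where it was at the start of the episode above 0.02 m).
It fails at once if a piece was dropped onto the stack (faster than 0.7 m/s just over the plate) ((linear speed of die above 0.7 m/s and horizontal distance between die and carrier below 0.03 m and height (world z) of die below 0.12 m) or (linear speed of blank above 0.7 m/s and horizontal distance between blank and carrier below 0.03 m and height (world z) of blank below 0.12 m) or (linear speed of pad above 0.7 m/s and horizontal distance between pad and carrier below 0.03 m and height (world z) of pad below 0.12 m) or (linear speed of pusher above 0.7 m/s and horizontal distance between pusher and carrier below 0.03 m and height (world z) of pusher below 0.12 m)).
It also fails if it takes over 122 s, if anything falls off the work surface, if the arm or the gripper's body presses on something with over 40 N, if the wrist force passes 120 N, or if a joint passes its speed limit or range.

## Robot

A 6-joint arm with a two-finger parallel gripper is mounted at the origin on the work surface. World frame = base frame: x ahead of the robot, y to its left, z up, the work surface at z = 0. Lengths are in m, angles in rad, forces in N, time in s.
With the tool pointing down it reaches from about 0.375 to 0.9 m from the base axis. Payload 3.1 kg.
Tool frame: the origin (TCP) lies at the very end of the fingers, on their centre line; the grasp point (between the pads) lies 19 mm behind it; z points along the fingers, y is the line along which they close (so a half turn about z gives the same grasp; the last joint's range is limited). The gripper opens to 87 mm and grips with 3 to 60 N. Pads are 19 mm wide; open, the fingers measure 117 mm over their backs; the gripper's body (75 mm by 190 mm) begins 51 mm behind the grasp point.
Start: joints at [-1.401, 0.527, 1.433, -0, 1.181, -0.178], TCP at [0.213, -0.588, 0.223] pointing down, gripper open.
Joint ranges: [-3.08, 3.08], [-0.75, 2.2], [0.22, 2.44], [-1.43, 4.57], [0, 2.65], [-2.85, 2.85]. Speed limits (rad/s): [2.79, 2.79, 3.14, 3.14, 3.14, 3.14].

## Interface

Orientations are given as a rotation vector (axis times angle).
In Python, from workcell import r, viewer gives the robot as it stands.
- The arm moves only by the tool move_arm, never from a script. Its argument "plan" is a list of rows, each a list of 4 numbers: the shift along the world's x, y, z each as a share of 25 mm, from -1 to 1, then the turn about the world's z as a share of 0.5 rad, from -1 to 1. A call has 1 to 12 rows; each row shifts and turns the commanded pose from where the row before left it; what a row does not reach is not made up. A row lasts 1/12 s, in which the tool goes at most 41.7 mm and 7.16 degrees, less where a joint would pass 70% of its speed; a pose out of reach is approached as far as the arm can. A call with a number of a shift or a turn outside -1 to 1 is refused whole. A call with a gripper value outside its range is refused whole. "hand" is the opening in per cent of the stroke, from 0 (shut) to 100 (fully open), set as the call begins (left out, the last holds). The fingers move at their own pace and stop on an object; "grip_force" is the grip in N (left out, the last holds). Time passes only in rows, so rows that do not move let the fingers close. It gives the time, the measured TCP pose, the force, the opening and the grip force at its end, in the units of the state.
- r.get_state(): the state, without advancing time (a new reading comes with each control period).
- viewer.grab_frame(name): name is "scene" or "top" or "wrist"; returns the picture (480x640x3 uint8, red, green, blue); there is no depth.
- viewer.get_calibration(name): a dict with "mtx" (3x3 intrinsics, pixels), "R" (3x3) and "t" (3): a world point X has camera coordinates R X + t. Camera axes: x right, y down, z forward; pixel columns grow to the right and rows downward; lengths in m; the calibration is good to about 2 mm. A picture is of the moment at which its call begins: read the wrist's pose just before it. get_calibration takes no time and is no camera call; for the wrist camera it gives the pose at the moment of the call.
- r.finish_job(): hands the job in; it is judged then, once.
The state is a dict: "clock": time; "q": joint angles; "joint_velocities": joint speeds; "joint_torque": joint torques, N m; "eef_pos": TCP position; "eef_rot": TCP orientation; "contact_force": force on the tool from outside, world axes, zero at the start; "wrist_torque": the same for the moment, N m; "gripper_width": finger opening in m; "gripper_force": force on a finger pad.
Only numpy, scipy, OpenCV 4.12 (cv2) and the standard library are available. Lean on these libraries where they do the work, as an engineer would, in place of code of your own. Each camera call takes 0.05 s, during which the arm holds its last target. There are 200 camera calls.

## Working session

There is one attempt and no reset: what is moved stays moved. The work goes in short steps, Python scripts to look and compute and a tool call to move; the robot and the scene stay as the last step left them, time stands still between calls to the robot, and variables do not carry over. Pictures are saved under pics/ and viewed, at most 14 in all, crops included, and the job is handed in when it is done.

Besides the shell and the picture viewer there is one more tool, called after "Call:" in YAML: its name, and indented under it one key for each argument. move_arm: Moves the arm, as the interface text tells. Shift numbers are shares of 25 mm and turn numbers shares of 0.5 rad, none past 1 either way. Its arguments: {"type":"object","properties":{"plan":{"type":"array","items":{"type":"array","items":{"type":"number","minimum":-1,"maximum":1}}},"hand":{"type":"number"},"grip_force":{"type":"number"}},"required":["plan"]}

```bash
mkdir -p pics; ls; cat > h.py <<'E'
import numpy as np, cv2
from workcell import r, viewer
def grab(n,f):
    c=viewer.get_calibration(n); im=np.asarray(viewer.grab_frame(n)); cv2.imwrite('pics/'+f,im[:,:,::-1]); return im,c
def ray(c,u,v,z):
    M=np.array(c['mtx']);R=np.array(c['R']);t=np.array(c['t']).ravel()
    d=R.T@np.linalg.solve(M,[u,v,1.]);o=-R.T@t
    return o+d*(z-o[2])/d[2]
def proj(c,X):
    p=np.array(c['mtx'])@(np.array(c['R'])@np.array(X)+np.array(c['t']).ravel()); return p[:2]/p[2]
E
python3 - <<'E'
from h import *
for n in('top','scene','wrist'):
    im,c=grab(n,n+'0.png'); R=np.array(c['R']); print(n,-R.T@np.array(c['t']).ravel(),R[2],np.array(c['mtx'])[0])
print(r.get_state())
E
```

```text
pics
top [0.44816138 0.04391903 0.90833744] [ 0.08727283 -0.02470327 -0.99587811] [496.87681712   0.         321.26137518]
scene [1.3477348  0.01094104 0.76315044] [-0.74884462  0.02435033 -0.66229811] [612.61280891   0.         330.14073581]
wrist [ 0.2773089  -0.56266886  0.38349299] [-0.23849704 -0.08520006 -0.96739863] [400.00478645   0.         316.69288696]
{'clock': 0.15, 'q': array([-1.40151001e+00,  5.28257019e-01,  1.43361930e+00, -8.10046155e-06,
        1.18139731e+00, -1.78512166e-01]), 'joint_velocities': array([-0.00050983, -0.0030239 , -0.00295052,  0.00079712,  0.00035759,
       -0.00173563]), 'joint_torque': array([-2.18644482e-04, -4.40431309e+01, -1.76842761e+01,  6.32841582e-02,
        5.52265090e-02, -9.52758273e-05]), 'eef_pos': array([ 0.21293926, -0.58700308,  0.22179013]), 'eef_rot': array([-3.09255340e+00, -5.43285107e-01, -4.12577599e-07]), 'contact_force': array([ 0.4813307 , -0.56331106,  0.00565038]), 'wrist_torque': array([0.0232116 , 0.00165333, 0.01963216]), 'gripper_force': 0.0, 'gripper_width': 0.08685086894252123}
```

View pics/top0.png

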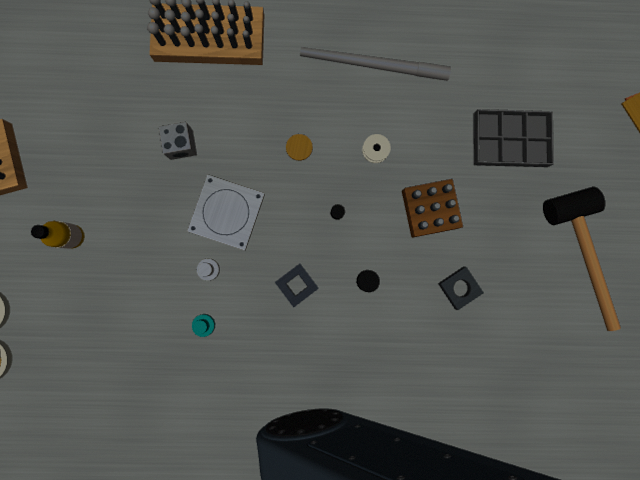

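View pics/scene0.png

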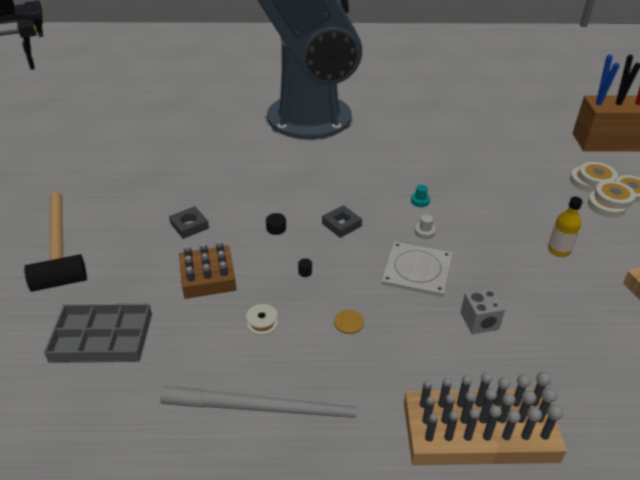

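The top view shows, in pixels: the round-holed die at (461,288), the brass disc at (299,147), the wide pad at (368,281), the steel pusher at (207,269) and the plate at (226,212). The square-holed die is at (297,285), the narrow pad at (337,212), the spool at (376,148), the rack at (433,208) and the turquoise part at (203,325).

```bash
cat > m.py <<'E'
from h import *
im=cv2.imread('pics/top0.png'); c=viewer.get_calibration('top')
g=cv2.cvtColor(im,cv2.COLOR_BGR2GRAY); hsv=cv2.cvtColor(im,cv2.COLOR_BGR2HSV)
def blob(mask,u,v):
    cs,_=cv2.findContours(mask.astype(np.uint8),cv2.RETR_EXTERNAL,cv2.CHAIN_APPROX_NONE)
    return min(cs,key=lambda k:np.hypot(*(np.array(cv2.minEnclosingCircle(k)[0])-[u,v])) if len(k)>15 else 1e9)
print('bg',np.median(g))
for n,u,v,z,m in [('die',461,288,.02,g<75),('sdie',297,285,.02,g<75),('pad',368,281,.025,g<50),('spad',337,212,.025,g<50),('blank',299,147,.006,(hsv[...,1]>120)),('plate',226,212,.01,g>130),('pusher',207,269,.012,g>130),('spool',376,148,.02,g>150),('rack',433,208,.03,hsv[...,1]>100),('dome',175,137,.05,g>125)]:
    k=blob(m,u,v); (a,b),wh,ang=cv2.minAreaRect(k); P=ray(c,a,b,z)
    q=cv2.boxPoints(((a,b),wh,ang)); W=np.array([ray(c,*p,z) for p in q]); e=W[1]-W[0];f=W[2]-W[1]
    print(n,np.round([a,b],1),P[:2].round(4),'size',np.linalg.norm(e).round(4),np.linalg.norm(f).round(4),'ang',np.degrees(np.arctan2(e[1],e[0])).round(1))
E
python3 m.py; python3 -c "
import cv2;i=cv2.imread('pics/wrist0.png');print(i.shape)"
```

```text
bg 93.0
die [460.3 287.8] [ 0.4221 -0.2293] size 0.06 0.0599 ang -55.8
sdie [296.3 284.9] [0.4214 0.064 ] size 0.0562 0.0572 ang -51.9
pad [367.5 280.5] [ 0.4318 -0.062 ] size 0.041 0.037 ang -88.8
spad [337.3 211.4] [ 0.5538 -0.0062] size 0.0267 0.0241 ang -25.3
blank [299.  146.5] [0.675  0.0657] size 0.0481 0.0471 ang -88.4
plate [376.  147.5] [ 0.676  -0.0764] size 0.0483 0.0508 ang -88.4
pusher [376.  147.5] [ 0.6755 -0.0761] size 0.0482 0.0507 ang -88.4
(480, 640, 3)Traceback (most recent call last):
  File "m.py", line 9, in <module>
    k=blob(m,u,v); (a,b),wh,ang=cv2.minAreaRect(k); P=ray(c,a,b,z)
  File "m.py", line 6, in blob
    return min(cs,key=lambda k:np.hypot(*(np.array(cv2.minEnclosingCircle(k)[0])-[u,v])) if len(k)>15 else 1e9)
ValueError: min() iterable argument is empty
```

View pics/wrist0.png

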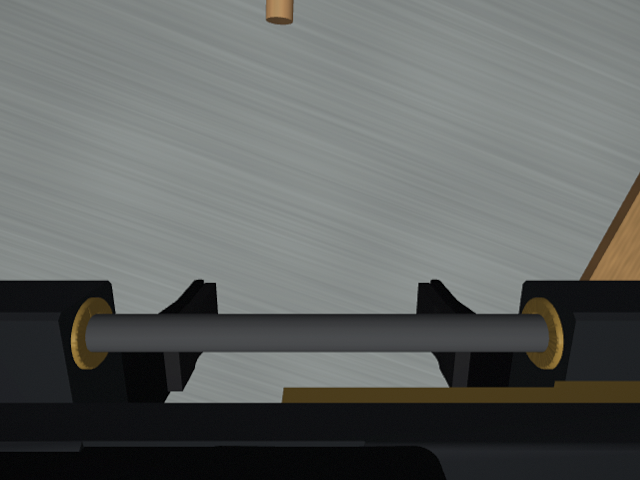

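```bash
sed -i "s/g>130/g>112/g; s/g>125/g>104/; s/g>150/g>130/" m.py; sed -i "s/g<75/(g<62)/g" m.py
sed -i "s/^print('bg'.*/print(g[212,226],g[235,243],g[269,200:216],g[288,440:485:2],g[125:150:3,175])/; s/if len(k)>15/if len(k)>15 and abs(cv2.boundingRect(k)[0]-u)<60/" m.py; python3 m.py
```

```text
121 123 [125 125 123 122 121 120 120 121 124 125 121  91  37  57 108 124] [83 14 36 38 39 40 41 95 92 92 90 90 91 87 10 23 40 40 40 39 50 94 92] [95 76 90 93 90 35 34 97 96]
die [460.3 287.7] [ 0.4223 -0.2292] size 0.06 0.0594 ang -55.8
sdie [296.3 284.9] [0.4214 0.064 ] size 0.0555 0.055 ang -51.9
pad [367.5 280.5] [ 0.4318 -0.062 ] size 0.041 0.037 ang -88.8
spad [337.3 211.4] [ 0.5538 -0.0062] size 0.0267 0.0241 ang -25.3
blank [299.  146.5] [0.675  0.0657] size 0.0481 0.0471 ang -88.4
plate [225.2 211.7] [0.5501 0.1961] size 0.109 0.1112 ang -15.9
pusher [207. 269.] [0.4462 0.2243] size 0.0356 0.0356 ang -88.8
spool [376.  147.5] [ 0.6735 -0.0751] size 0.0478 0.0502 ang -88.4
rack [431.8 207.6] [ 0.564  -0.1753] size 0.0952 0.0904 ang -76.7
dome [162.5  48.5] [0.8343 0.311 ] size 0.0229 0.0055 ang -88.1
```

Measured sizes agree with those given. Next I go above the round-holed die.

Call:
move_arm:
  plan:
    - [0.56,0.95,-0.05,0.04]
    - [0.56,0.95,-0.05,0.04]
    - [0.56,0.95,-0.05,0.04]
    - [0.56,0.95,-0.05,0.04]
    - [0.56,0.95,-0.05,0.04]
    - [0.56,0.95,-0.05,0.04]
    - [0.56,0.95,-0.05,0.04]
    - [0.56,0.95,-0.05,0.04]
    - [0.56,0.95,-0.05,0.04]
    - [0.56,0.95,-0.05,0.04]
    - [0.56,0.95,-0.05,0.04]
    - [0.56,0.95,-0.05,0.05]
  hand: 100

```text
clock: 1.15
eef_pos: [0.3815, -0.3012, 0.2074]
eef_rot: [-3.004, -0.919, 0.0]
contact_force: [0.5, -0.4, 0.0]
gripper_width: 0.087
gripper_force: 0.0
```

Call:
move_arm:
  plan:
    - [0.56,0.95,-0.05,0]
    - [0.56,0.95,-0.05,0]
    - [0.52,0.92,-0.05,0]
    - [0,0,0,0]
    - [0,0,0,0]
    - [0,0,0,0]

```text
clock: 1.65
eef_pos: [0.422, -0.2324, 0.2038]
eef_rot: [3.004, 0.918, -0.0]
contact_force: [0.0, -0.1, -0.1]
gripper_width: 0.0869
gripper_force: 0.0
```

```bash
python3 - <<'E'
from h import *
s=r.get_state();print(s['clock'],s['eef_pos'],s['eef_rot'])
im,c=grab('wrist','w1.png')
print(proj(c,s['eef_pos']),proj(c,[.422,-.229,.02]))
E
```

```text
1.65 [ 0.42203624 -0.23238189  0.20380561] [ 3.00381460e+00  9.18429934e-01 -3.77255604e-04]
[319.23922565 303.39763483] [314.42118308 218.23425116]
```

View pics/w1.png

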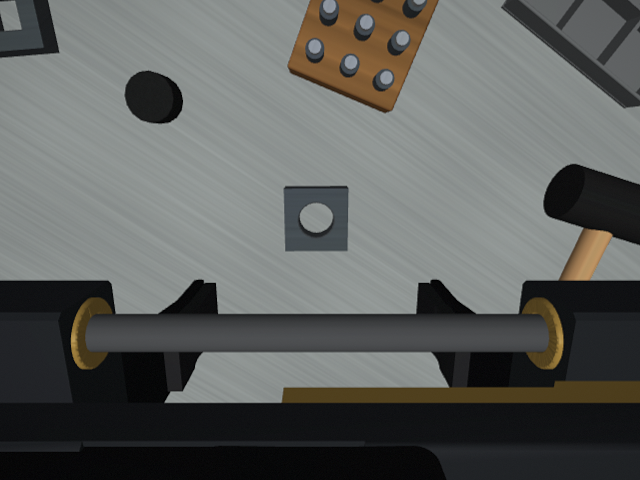

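The wrist view shows the round-holed die, square to the fingers, at about (316,218), with a round hole. I now get its exact offset and descend.

```bash
cat > w.py <<'E'
from h import *
# measure blob near (u,v) in wrist image: center on plane z
def meas(f,c,maskf,u,v,z,s):
    im=cv2.imread('pics/'+f); g=cv2.cvtColor(im,cv2.COLOR_BGR2GRAY); h=cv2.cvtColor(im,cv2.COLOR_BGR2HSV)
    m=maskf(g,h).astype(np.uint8); 
    cs,_=cv2.findContours(m,cv2.RETR_EXTERNAL,cv2.CHAIN_APPROX_NONE)
    k=min([k for k in cs if len(k)>25],key=lambda k:np.hypot(*(np.array(cv2.boundingRect(k)[:2])+np.array(cv2.boundingRect(k)[2:])/2-[u,v])))
    W=np.array([ray(c,*p[0],z)[:2] for p in k]).astype(np.float32)*1000
    (x,y),wh,a=cv2.minAreaRect(W); e=cv2.minEnclosingCircle(W)
    P=np.array([x,y])/1000
    print(f,'px',cv2.minAreaRect(k)[0],'rect',P.round(4),np.round(wh,1),round(a,1),'circ',np.round(e[0],1),round(e[1],1),'off',((P-s['eef_pos'][:2])/.025).round(2),'rows25')
    return P
E
python3 - <<'E'
from w import *
s=r.get_state(); c=viewer.get_calibration('wrist')
g=cv2.imread('pics/w1.png',0); print(g[180:260:4,290],g[218,270:360:4])
meas('w1.png',c,lambda g,h:g<95,316,218,.02,s)
meas('w1.png',c,lambda g,h:(g<95)&(g>45),316,218,.02,s)
E
```

```text
[142 150  47  75  73  73  74  75  75  73  75  75  71  75  77  73  74  72
 150 143] [143 144 140 146  73  74  75  51 142 146 144 146 143 142 141 144  63  74
  74  73 143 143 144]
w1.png px (315.4999694824219, 217.99998474121094) rect [ 0.4222 -0.2306] [57.2 55.6] 33.9 circ [ 421.7 -230.7] 39.2 off [0.01 0.09] rows25
w1.png px (315.4999694824219, 217.99998474121094) rect [ 0.4222 -0.2306] [57.2 55.6] 33.9 circ [ 421.7 -230.7] 39.2 off [0.01 0.09] rows25
```

Call:
move_arm:
  plan:
    - [0.01,0.08,-1,0]
    - [0,0,-1,0]
    - [0,0,-1,0]
    - [0,0,-1,0]
    - [0,0,-1,0]
    - [0,0,-1,0]
    - [0,0,-1,0]
    - [0,0,-0.5,0]
    - [0,0,-0.42,0]
    - [0,0,0,0]
    - [0,0,0,0]

```text
clock: 2.62
eef_pos: [0.4221, -0.2308, 0.0056]
eef_rot: [-3.005, -0.916, 0.0]
contact_force: [-0.6, 0.6, -0.4]
gripper_width: 0.0869
gripper_force: 0.0
```

Call:
move_arm:
  plan:
    - [0,0,0,0]
    - [0,0,0,0]
    - [0,0,0,0]
    - [0,0,0,0]
    - [0,0,0,0]
    - [0,0,0,0]
    - [0,0,0,0]
    - [0,0,0,0]
  hand: 0
  grip_force: 30

```text
clock: 3.28
eef_pos: [0.4227, -0.2304, 0.0062]
eef_rot: [3.003, 0.918, 0.001]
contact_force: [-0.0, -0.2, 4.9]
gripper_width: 0.0559
gripper_force: 30.0
```

Call:
move_arm:
  plan:
    - [0,0,0.5,0]
    - [0,0,1,0]
    - [0,0,1,0]
    - [0,0.3,1,0]
    - [0.2,0.7,1,0]
    - [0.3,1,0,0]
    - [0.3,1,0,0]
    - [0.3,1,0,0]
    - [0.3,1,0,0]
    - [0.3,1,0,0]
    - [0.3,1,0,0]
    - [0.3,1,0,0]

```text
clock: 4.28
eef_pos: [0.4788, -0.0284, 0.1175]
eef_rot: [-3.003, -0.917, 0.004]
contact_force: [0.8, -0.0, -3.9]
gripper_width: 0.0561
gripper_force: 30.0
```

Call:
move_arm:
  plan:
    - [0.3,1,0,0]
    - [0.3,1,0,0]
    - [0.3,1,0,0]
    - [0.3,1,0,0]
    - [0.3,1,0,0]
    - [0.3,1,0,0]
    - [0.3,1,0,0]
    - [0.3,1,0,0]
    - [0.3,0.7,0,0]
    - [0.1,0.4,0,0]
    - [0,0,0,0]
    - [0,0,0,0]

```text
clock: 5.28
eef_pos: [0.5484, 0.1972, 0.1174]
eef_rot: [3.004, 0.919, -0.005]
contact_force: [-0.1, 0.7, -4.0]
gripper_width: 0.0558
gripper_force: 30.0
```

```bash
python3 - <<'E'
from h import *
s=r.get_state();print(s['clock'],s['eef_pos'],s['eef_rot'],s['gripper_width'])
im,c=grab('wrist','w2.png')
d=im.copy()
for a in (-15.9,):
  R=np.array([[np.cos(np.radians(a)),-np.sin(np.radians(a))],[np.sin(np.radians(a)),np.cos(np.radians(a))]])
  for q in [(55,55),(55,-55),(-55,-55),(-55,55)]:
    p=proj(c,[*(np.array([.5501,.1961])+R@np.array(q)/1000),.01]);print(p);cv2.circle(d,tuple(int(x) for x in p),4,(255,0,0),1)
cv2.imwrite('pics/w2d.png',d[:,:,::-1])
E
```

```text
5.2833 [0.54844619 0.1971512  0.11741327] [ 3.00390728  0.9192767  -0.00473607] 0.055758088937367445
[331.39855263 123.91333944]
[431.75154368 249.60284141]
[311.64507531 341.37870481]
[208.48836977 231.15553912]
```

View pics/w2d.png

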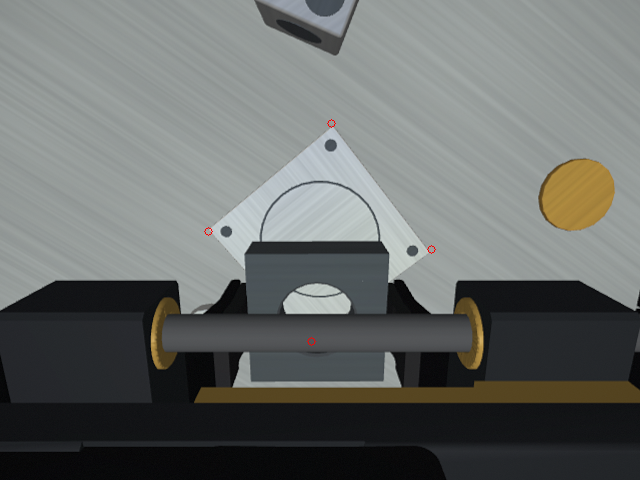

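The picture shows the die held level, with the plate corners at (332,128), (209,231) and (429,250). They lie within about 4 px of the prediction, so I lower the die.

Call:
move_arm:
  plan:
    - [0.02,-0.06,-1,0]
    - [0,0,-1,0]
    - [0,0,-1,0]
    - [0,0,-0.6,0]
    - [0,0,-0.25,0]
    - [0,0,-0.15,0]
    - [0,0,0,0]
    - [0,0,0,0]

```text
clock: 6.0
eef_pos: [0.551, 0.1956, 0.0191]
eef_rot: [3.005, 0.917, 0.002]
contact_force: [0.1, -0.2, -3.2]
gripper_width: 0.0562
gripper_force: 30.0
```

Call:
move_arm:
  plan:
    - [-0.04,0,-0.06,0]
    - [0,0,-0.06,0]
    - [0,0,0,0]
    - [0,0,0,0]

```text
clock: 6.33
eef_pos: [0.55, 0.1961, 0.0163]
eef_rot: [3.004, 0.918, 0.003]
contact_force: [-0.3, -0.2, 1.8]
gripper_width: 0.0557
gripper_force: 30.0
```

Contact is made. I release, rise and look.

Call:
move_arm:
  plan:
    - [0,0,0,0]
    - [0,0,0,0]
    - [0,0,0,0]
    - [0,0,0,0]
    - [0,0,0.5,0]
    - [0,0,1,0]
    - [0,0,1,0]
    - [0,0,1,0]
    - [0,0,1,0]
    - [0,0,1,0]
    - [0,0,1,0]
    - [0,0,1,0]
  hand: 100

```text
clock: 7.33
eef_pos: [0.5489, 0.1959, 0.205]
eef_rot: [3.005, 0.918, 0.001]
contact_force: [-0.2, 0.8, -0.1]
gripper_width: 0.0868
gripper_force: 0.0
```

Call:
move_arm:
  plan:
    - [0,0,0,0]
    - [0,0,0,0]
    - [0,0,0,0]

```text
clock: 7.58
eef_pos: [0.5486, 0.1959, 0.2028]
eef_rot: [-3.004, -0.918, 0.001]
contact_force: [0.1, 0.9, -0.1]
gripper_width: 0.087
gripper_force: 0.0
```

```bash
python3 - <<'E'
from w import *
s=r.get_state();print(s['clock'],s['eef_pos'],s['eef_rot'],s['gripper_width'])
im,c=grab('wrist','w3.png')
meas('w3.png',c,lambda g,h:(g<95)&(g>55),*proj(c,[.55,.196,.03]),.03,s)
p=proj(c,[.55,.196,.01])
meas('w3.png',c,lambda g,h:(g>165)|((g<95)&(g>55)),*p,.01,s)
p=proj(c,[.675,.066,.006])
meas('w3.png',c,lambda g,h:h[...,1]>110,*p,.006,s)
g=cv2.imread('pics/w3.png',0);print(g[20:280:10,320])
E
```

```text
7.5833 [0.54858058 0.19586315 0.20281365] [-3.00449543e+00 -9.17651965e-01  1.09358669e-03] 0.08701288617714256
w3.png px (317.4218444824219, 222.45477294921875) rect [0.548  0.1955] [58.8 57.2] 32.1 circ [549.1 196.6] 38.9 off [-0.02 -0.01] rows25
w3.png px (318.6570129394531, 215.28652954101562) rect [0.5495 0.1966] [109.  108.4] 72.9 circ [549.4 196.7] 76.1 off [0.04 0.03] rows25
w3.png px (515.0, 181.0) rect [0.6736 0.0682] [47.7 49.9] 33.9 circ [673.8  68.3] 25.1 off [ 5.   -5.11] rows25
[ 66  68  70  83 106  59 141 136 138 137 140 138 171 169 177 142 179  52
  72 169 178 169  51  71 122 174]
```

View pics/w3.png

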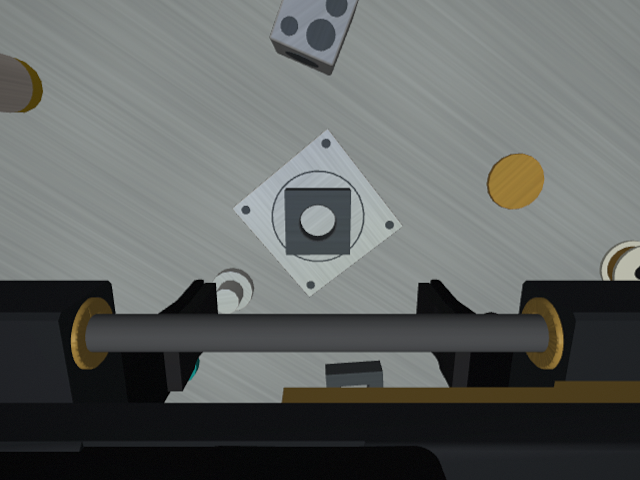

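The die sits in the plate circle at about (317,221), 1 to 2 mm off centre. The disc is at (515,181), next to be fetched.

Call:
move_arm:
  plan:
    - [0.83,-0.85,0,0]
    - [0.83,-0.85,0,0]
    - [0.83,-0.85,0,0]
    - [0.83,-0.85,0,0]
    - [0.83,-0.85,0,0]
    - [0.83,-0.86,0,0]
    - [0,0,0,0]
    - [0,0,0,0]
    - [0,0,0,0]
    - [0,0,0,0]

```text
clock: 8.47
eef_pos: [0.6722, 0.0693, 0.2017]
eef_rot: [-3.003, -0.919, 0.005]
contact_force: [0.4, 1.0, 0.4]
gripper_width: 0.0873
gripper_force: 0.0
```

```bash
python3 - <<'E'
from w import *
s=r.get_state();print(s['clock'],s['eef_pos'],s['eef_rot'],s['gripper_width'])
im,c=grab('wrist','w4.png')
meas('w4.png',c,lambda g,h:h[...,1]>110,*proj(c,[.674,.068,.006]),.006,s)
E
```

```text
8.4667 [0.6721853 0.069261  0.2016698] [-3.00274438 -0.91852826  0.00455954] 0.08727758457141105
w4.png px (321.5, 216.0) rect [0.6746 0.0672] [47.9 48.2] 34.0 circ [674.9  67.5] 24.6 off [ 0.09 -0.08] rows25
```

Call:
move_arm:
  plan:
    - [0.09,-0.08,-1,0]
    - [0,0,-1,0]
    - [0,0,-1,0]
    - [0,0,-1,0]
    - [0,0,-1,0]
    - [0,0,-1,0]
    - [0,0,-1,0]
    - [0,0,-0.6,0]
    - [0,0,-0.28,0]
    - [0,0,0,0]
    - [0,0,0,0]

```text
clock: 9.43
eef_pos: [0.6765, 0.0666, 0.0065]
eef_rot: [3.004, 0.918, 0.002]
contact_force: [0.0, -0.1, 0.4]
gripper_width: 0.0868
gripper_force: 0.0
```

Call:
move_arm:
  plan:
    - [-0.05,0,-0.08,0]
    - [0,0,-0.07,0]
    - [0,0,0,0]
    - [0,0,0,0]

```text
clock: 9.77
eef_pos: [0.6752, 0.0662, 0.0029]
eef_rot: [3.004, 0.917, 0.002]
contact_force: [0.7, 0.7, -0.2]
gripper_width: 0.087
gripper_force: 0.0
```

Call:
move_arm:
  plan:
    - [0,0,0,0]
    - [0,0,0,0]
    - [0,0,0,0]
    - [0,0,0,0]
    - [0,0,0,0]
    - [0,0,0,0]
    - [0,0,0,0]
    - [0,0,0,0]
  hand: 0
  grip_force: 20

```text
clock: 10.43
eef_pos: [0.6748, 0.0662, 0.002]
eef_rot: [-3.005, -0.918, 0.0]
contact_force: [-0.1, -0.2, -0.3]
gripper_width: 0.0487
gripper_force: 20.0
```

Call:
move_arm:
  plan:
    - [0,0,0.5,0]
    - [0,0,1,0]
    - [0,0,1,0]
    - [0,0,1,0]
    - [0,0,0.5,0]
    - [0,0,0,0]
    - [0,0,0,0]
    - [0,0,0,0]

```text
clock: 11.1
eef_pos: [0.6735, 0.0663, 0.1008]
eef_rot: [-3.004, -0.917, 0.004]
contact_force: [-0.2, 0.2, -1.3]
gripper_width: 0.0489
gripper_force: 20.0
```

```bash
python3 - <<'E'
from w import *
s=r.get_state();print(s['clock'],s['eef_pos'],s['eef_rot'],s['gripper_width'],(np.array([.549,.1962])-s['eef_pos'][:2])/.025)
im,c=grab('wrist','w5.png')
print(proj(c,s['eef_pos']+[0,0,.003]))
cv2.imwrite('pics/w5c.png',im[180:440,140:500,::-1])
E
```

```text
11.1 [0.67350521 0.06627084 0.10075172] [-3.0036335  -0.91728803  0.00423243] 0.04891762505235929 [-4.98020824  5.19716624]
[319.31374762 306.19831628]
```

View pics/w5c.png

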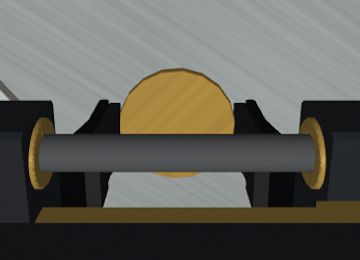

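```bash
python3 - <<'E'
from w import *
s=r.get_state(); c=viewer.get_calibration('wrist')
for zz in (.004,.008):
  z=s['eef_pos'][2]+zz
  a=ray(c,319,249,z);b=ray(c,319,358,z);print(np.linalg.norm(a-b),((a+b)/2-s['eef_pos'])[:2]*1000)
E
```

```text
0.04989812098752835 [0.55220113 0.5085674 ]
0.04863159328902273 [1.99224132 1.50057705]
```

The disc is level and centred in the fingers, at about (319,303) in the full frame and within 1.5 mm. I carry it to the die.

Call:
move_arm:
  plan:
    - [-0.84,0.86,0,0]
    - [-0.84,0.86,0,0]
    - [-0.84,0.86,0,0]
    - [-0.84,0.86,0,0]
    - [-0.84,0.86,0,0]
    - [-0.82,0.86,0,0]
    - [0,0,0,0]
    - [0,0,0,0]
    - [0,0,-0.8,0]
    - [0,0,-0.8,0]
    - [0,0,0,0]
    - [0,0,0,0]

```text
clock: 12.15
eef_pos: [0.5489, 0.1942, 0.0605]
eef_rot: [-3.005, -0.916, 0.005]
contact_force: [-0.1, 0.3, -1.3]
gripper_width: 0.0488
gripper_force: 20.0
```

Call:
move_arm:
  plan:
    - [-0.02,0.06,-0.4,0]
    - [0,0,-0.3,0]
    - [0,0,-0.2,0]
    - [0,0,-0.1,0]
    - [0,0,0,0]
    - [0,0,0,0]

```text
clock: 12.65
eef_pos: [0.5489, 0.1967, 0.0371]
eef_rot: [3.005, 0.918, 0.0]
contact_force: [0.1, -0.4, -1.5]
gripper_width: 0.0485
gripper_force: 20.0
```

Call:
move_arm:
  plan:
    - [0,0,-0.1,0]
    - [0,0,-0.06,0]
    - [0,0,0,0]
    - [0,0,0,0]

```text
clock: 12.98
eef_pos: [0.5488, 0.1967, 0.0331]
eef_rot: [-3.005, -0.918, -0.0]
contact_force: [0.2, -0.7, -1.1]
gripper_width: 0.049
gripper_force: 20.0
```

Call:
move_arm:
  plan:
    - [0,0,-0.04,0]
    - [0,0,0,0]
    - [0,0,0,0]

```text
clock: 13.23
eef_pos: [0.5488, 0.1967, 0.0321]
eef_rot: [3.005, 0.918, -0.0]
contact_force: [0.3, -0.3, -1.3]
gripper_width: 0.0481
gripper_force: 20.0
```

Call:
move_arm:
  plan:
    - [0,0,-0.04,0]
    - [0,0,0,0]
    - [0,0,0,0]

```text
clock: 13.48
eef_pos: [0.5489, 0.1967, 0.0319]
eef_rot: [3.004, 0.918, 0.001]
contact_force: [-1.6, -1.0, 5.5]
gripper_width: 0.0482
gripper_force: 20.0
```

Contact. I release, rise and check, with the pad measured from the same view where possible.

Call:
move_arm:
  plan:
    - [0,0,0,0]
    - [0,0,0,0]
    - [0,0,0,0]
    - [0,0,0,0]
    - [0,0,0.5,0]
    - [0,0,1,0]
    - [0,0,1,0]
    - [0,0,1,0]
    - [0,0,1,0]
    - [0,0,1,0]
    - [0,0,1,0]
    - [0,0,0,0]
  hand: 100

```text
clock: 14.48
eef_pos: [0.5522, 0.1974, 0.1997]
eef_rot: [3.003, 0.917, 0.018]
contact_force: [1.7, 0.0, 0.7]
gripper_width: 0.0871
gripper_force: 0.0
```

Call:
move_arm:
  plan:
    - [0,0,0,0]
    - [0,0,0,0]
    - [0,0,0,0]

```text
clock: 14.73
eef_pos: [0.5477, 0.1965, 0.1924]
eef_rot: [-3.004, -0.917, 0.004]
contact_force: [0.1, 0.3, -0.3]
gripper_width: 0.0869
gripper_force: 0.0
```

```bash
python3 - <<'E'
from w import *
s=r.get_state();print(s['clock'],s['eef_pos'],s['eef_rot'],s['gripper_width'])
im,c=grab('wrist','w6.png')
meas('w6.png',c,lambda g,h:h[...,1]>110,*proj(c,[.549,.196,.036]),.036,s)
meas('w6.png',c,lambda g,h:(h[...,1]>110)|((g<95)&(g>55)),*proj(c,[.549,.196,.03]),.03,s)
print((np.array([.4325,-.062])-s['eef_pos'][:2])/.025)
cv2.imwrite('pics/w6c.png',im[100:300,200:440,::-1])
E
```

```text
14.7333 [0.54765881 0.1964822  0.19243673] [-3.00425696 -0.91744407  0.00442681] 0.08687804765874568
w6.png px (317.5, 223.5) rect [0.5491 0.198 ] [48.9 48.1] 33.9 circ [548.7 198. ] 24.9 off [0.06 0.06] rows25
w6.png px (324.0, 224.5) rect [0.5501 0.1925] [56.6 69.9] 33.9 circ [549.7 195.2] 39.7 off [ 0.1  -0.16] rows25
[ -4.60635254 -10.33928811]
```

View pics/w6c.png

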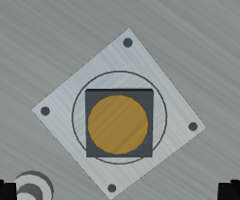

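The disc is on the die, concentric at crop (118,124) and within about 2 mm. Next is the wide pad.

Call:
move_arm:
  plan:
    - [-0.42,-0.94,0,0]
    - [-0.42,-0.94,0,0]
    - [-0.42,-0.94,0,0]
    - [-0.42,-0.94,0,0]
    - [-0.42,-0.94,0,0]
    - [-0.42,-0.94,0,0]
    - [-0.42,-0.94,0,0]
    - [-0.42,-0.94,0,0]
    - [-0.42,-0.94,0,0]
    - [-0.42,-0.94,0,0]
    - [-0.4,-0.94,0,0]
    - [0,0,0,0]

```text
clock: 15.78
eef_pos: [0.432, -0.0645, 0.1926]
eef_rot: [-3.006, -0.912, 0.005]
contact_force: [0.2, 0.5, -0.2]
gripper_width: 0.087
gripper_force: 0.0
```

Call:
move_arm:
  plan:
    - [0,0,0,0]
    - [0,0,0,0]

```text
clock: 15.95
eef_pos: [0.4336, -0.0614, 0.193]
eef_rot: [-3.004, -0.916, 0.001]
contact_force: [1.0, -0.2, -0.1]
gripper_width: 0.0871
gripper_force: 0.0
```

```bash
python3 - <<'E'
from w import *
s=r.get_state();print(s['clock'],s['eef_pos'],s['eef_rot'],s['gripper_width'])
im,c=grab('wrist','w7.png')
q=proj(c,[.432,-.062,.025]); g=cv2.imread('pics/w7.png',0); u,v=q.astype(int); print(q,g[v-50:v+60:4,u],g[v,u-40:u+40:4])
for t in (48,35): meas('w7.png',c,lambda g,h:(g<t)|((g<80)&False),*q,.025,s)
E
```

```text
15.95 [ 0.43362806 -0.06141107  0.1930051 ] [-3.00370611e+00 -9.16180337e-01  1.27282874e-03] 0.08711330834939272
[317.58945084 225.96091387] [153 148 151 151 149 148 143  13  30  29  28  29  29  30  29  29  30  28
  29 155 154 150 150 154 148 153 156 152] [149 152 150 148 156  29  29  27  28  29  30  30  29  29  30  29 148 150
 149 151]
w7.png px (317.5, 224.5) rect [ 0.4327 -0.0614] [40.4 38. ] 33.9 circ [432.4 -61.1] 20.6 off [-0.04  0.  ] rows25
w7.png px (317.5, 224.5) rect [ 0.4328 -0.0614] [40.4 38. ] 33.9 circ [432.6 -61.3] 20.5 off [-0.04 -0.  ] rows25
```

View pics/w7.png

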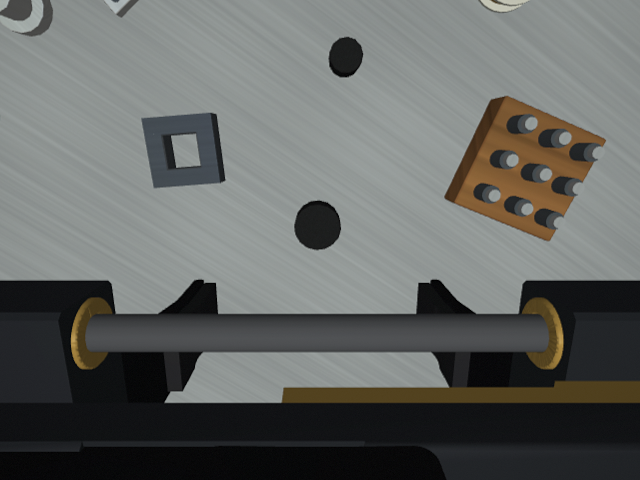

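The wide pad is at (317,225), clear of its neighbours. I grasp it.

Call:
move_arm:
  plan:
    - [-0.06,-0.02,-1,0]
    - [0,0,-1,0]
    - [0,0,-1,0]
    - [0,0,-1,0]
    - [0,0,-1,0]
    - [0,0,-1,0]
    - [0,0,-1,0]
    - [0,0,-0.4,0]
    - [0,0,0,0]
    - [0,0,0,0]
    - [0,0,0,0]

```text
clock: 16.92
eef_pos: [0.4329, -0.0618, 0.009]
eef_rot: [3.003, 0.919, 0.001]
contact_force: [-0.3, -0.0, 0.4]
gripper_width: 0.0868
gripper_force: 0.0
```

Call:
move_arm:
  plan:
    - [0,0,0,0]
    - [0,0,0,0]
    - [0,0,0,0]
    - [0,0,0,0]
    - [0,0,0,0]
    - [0,0,0,0]
    - [0,0,0,0]
    - [0,0,0,0]
  hand: 0
  grip_force: 12

```text
clock: 17.58
eef_pos: [0.4323, -0.0623, 0.0086]
eef_rot: [-3.005, -0.917, 0.0]
contact_force: [-0.4, 0.5, -0.5]
gripper_width: 0.0417
gripper_force: 0.0
```

Call:
move_arm:
  plan:
    - [0,0,0,0]
    - [0,0,0,0]
    - [0,0,0,0]
    - [0,0,0,0]

```text
clock: 17.92
eef_pos: [0.4323, -0.0624, 0.0086]
eef_rot: [3.005, 0.918, -0.0]
contact_force: [-0.2, -0.5, 0.6]
gripper_width: 0.0396
gripper_force: 12.0
```

Call:
move_arm:
  plan:
    - [0,0,0.5,0]
    - [0,0,1,0]
    - [0,0,1,0]
    - [0,0,1,0]
    - [0.2,0.5,0.5,0]
    - [0.42,0.94,0,0]
    - [0.42,0.94,0,0]
    - [0.42,0.94,0,0]
    - [0.42,0.94,0,0]
    - [0.42,0.94,0,0]
    - [0.42,0.94,0,0]
    - [0.42,0.94,0,0]

```text
clock: 18.92
eef_pos: [0.5106, 0.116, 0.1083]
eef_rot: [-3.004, -0.918, 0.001]
contact_force: [-0.6, 0.2, 0.5]
gripper_width: 0.0397
gripper_force: 12.0
```

Call:
move_arm:
  plan:
    - [0.42,0.94,0,0]
    - [0.42,0.94,0,0]
    - [0.42,0.94,0,0]
    - [0.27,0.5,0,0]
    - [0,0,0,0]
    - [0,0,0,0]
    - [0,0,-0.7,0]
    - [0,0,-0.7,0]
    - [0,0,-0.2,0]
    - [0,0,0,0]
    - [0,0,0,0]

```text
clock: 19.83
eef_pos: [0.5486, 0.1969, 0.0685]
eef_rot: [-3.005, -0.916, 0.002]
contact_force: [-0.0, 0.0, -0.6]
gripper_width: 0.0398
gripper_force: 12.0
```

Call:
move_arm:
  plan:
    - [0,0.02,-0.4,0]
    - [0,0,-0.3,0]
    - [0,0,-0.16,0]
    - [0,0,0,0]
    - [0,0,0,0]

```text
clock: 20.25
eef_pos: [0.5488, 0.1982, 0.0467]
eef_rot: [-3.004, -0.918, 0.001]
contact_force: [-0.4, 0.5, -0.3]
gripper_width: 0.0398
gripper_force: 12.0
```

Call:
move_arm:
  plan:
    - [0,0,-0.05,0]
    - [0,0,0,0]
    - [0,0,0,0]

```text
clock: 20.5
eef_pos: [0.5492, 0.1983, 0.046]
eef_rot: [3.004, 0.918, 0.001]
contact_force: [-0.4, -0.8, -0.4]
gripper_width: 0.0394
gripper_force: 12.0
```

Call:
move_arm:
  plan:
    - [0,0,-0.05,0]
    - [0,0,0,0]
    - [0,0,0,0]

```text
clock: 20.75
eef_pos: [0.5491, 0.1982, 0.0446]
eef_rot: [3.005, 0.918, 0.0]
contact_force: [0.2, 0.2, -0.7]
gripper_width: 0.0398
gripper_force: 12.0
```

Call:
move_arm:
  plan:
    - [0,0,-0.04,0]
    - [0,0,0,0]
    - [0,0,0,0]

```text
clock: 21.0
eef_pos: [0.5491, 0.1982, 0.0445]
eef_rot: [3.005, 0.918, 0.0]
contact_force: [-1.8, -0.7, 5.9]
gripper_width: 0.0396
gripper_force: 12.0
```

Contact. I release, rise and look.

Call:
move_arm:
  plan:
    - [0,0,0,0]
    - [0,0,0,0]
    - [0,0,0,0]
    - [0,0,0,0]
    - [0,0,0,0]
    - [0,0,0.5,0]
    - [0,0,1,0]
    - [0,0,1,0]
    - [0,0,1,0]
    - [0,0,1,0]
    - [0,0,1,0]
    - [0,0,0.5,0]
  hand: 100

```text
clock: 22.0
eef_pos: [0.5505, 0.1985, 0.1978]
eef_rot: [3.004, 0.918, 0.009]
contact_force: [1.1, -0.0, -0.1]
gripper_width: 0.087
gripper_force: 0.0
```

Call:
move_arm:
  plan:
    - [0,0,0,0]
    - [0,0,0,0]
    - [0,0,0,0]

```text
clock: 22.25
eef_pos: [0.5481, 0.198, 0.1929]
eef_rot: [-3.004, -0.917, 0.003]
contact_force: [0.5, -0.4, -0.8]
gripper_width: 0.087
gripper_force: 0.0
```

```bash
python3 - <<'E'
from w import *
s=r.get_state();print(s['clock'],s['eef_pos'],s['eef_rot'],s['gripper_width'])
im,c=grab('wrist','w8.png')
meas('w8.png',c,lambda g,h:(g<48)&(g>20),*proj(c,[.549,.198,.061]),.061,s)
meas('w8.png',c,lambda g,h:(h[...,1]>110)|(g<48),*proj(c,[.549,.198,.036]),.036,s)
print((np.array([.446,.224])-s['eef_pos'][:2])/.025)
cv2.imwrite('pics/w8c.png',im[100:340,180:440,::-1])
E
```

```text
22.25 [0.54813797 0.19803878 0.19290953] [-3.00438958e+00 -9.17474379e-01  2.74989060e-03] 0.08696366986868537
w8.png px (317.37127685546875, 233.21286010742188) rect [0.5479 0.1985] [38.  38.3] 39.9 circ [548.  198.8] 19.8 off [-0.01  0.02] rows25
w8.png px (317.7500305175781, 226.24998474121094) rect [0.5476 0.1973] [51.7 48.2] 35.1 circ [547.4 197.7] 26.1 off [-0.02 -0.03] rows25
[-4.0855187   1.03844865]
```

View pics/w8c.png

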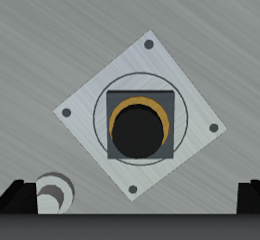

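The pad is concentric on the disc at crop (138,131). Last is the steel pusher.

Call:
move_arm:
  plan:
    - [-0.82,0.21,0,0]
    - [-0.82,0.21,0,0]
    - [-0.82,0.21,0,0]
    - [-0.82,0.21,0,0]
    - [-0.81,0.2,0,0]
    - [0,0,0,0]
    - [0,0,0,0]
    - [0,0,0,0]
    - [0,0,0,0]

```text
clock: 23.05
eef_pos: [0.4482, 0.2241, 0.1933]
eef_rot: [3.005, 0.917, 0.001]
contact_force: [0.7, 0.4, 0.1]
gripper_width: 0.0868
gripper_force: 0.0
```

```bash
python3 - <<'E'
from w import *
s=r.get_state();print(s['clock'],s['eef_pos'],s['eef_rot'],s['gripper_width'])
im,c=grab('wrist','w9.png')
q=proj(c,[.446,.224,.012]);p=proj(c,[.446,.224,.036]);print(q,p)
g=cv2.imread('pics/w9.png',0);u,v=q.astype(int);print(g[v-40:v+50:3,u])
cv2.imwrite('pics/w9c.png',cv2.resize(im[160:300,240:400,::-1],None,fx=4,fy=4))
E
```

```text
23.05 [0.44818445 0.22405381 0.19325686] [3.00469690e+00 9.16617276e-01 1.16964718e-03] 0.08683310902408271
[316.32994753 223.17158035] [316.34873157 229.12416528]
[146 141 145 148 144 138 141 178 169 156  87 166 180 177 179 179 172 178
 180 175 178 139 146 146 149 147 144 146 147 147]
```

View pics/w9c.png

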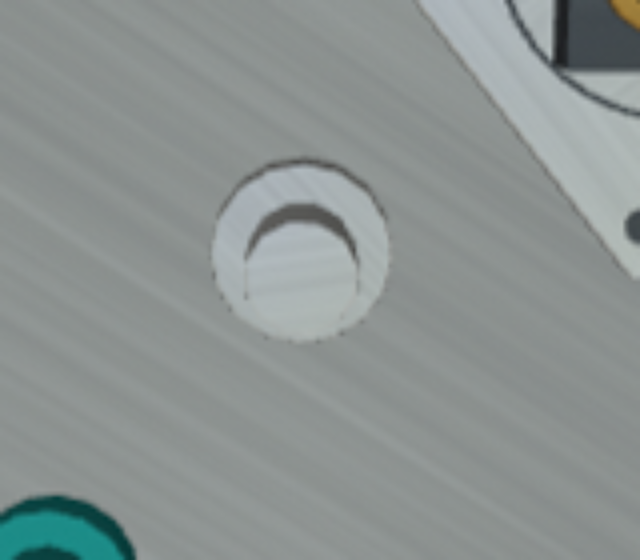

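```bash
python3 - <<'E'
from h import *
s=r.get_state();c=viewer.get_calibration('wrist')
for u,v,z in((315.2,229.3,.036),(315.3,223.3,.012)):
  P=ray(c,u,v,z);print(P,(P-s['eef_pos'])/.025)
E
```

```text
[0.44528172 0.22464369 0.036     ] [-0.11492303  0.02517991 -6.29277859]
[0.44532754 0.22463169 0.012     ] [-0.11309032  0.02470006 -7.25277859]
```

The pusher's foot and stem both give (0.4453, 0.2246). I descend around the stem.

Call:
move_arm:
  plan:
    - [-0.11,0.03,-1,0]
    - [0,0,-1,0]
    - [0,0,-1,0]
    - [0,0,-1,0]
    - [0,0,-1,0]
    - [0,0,-1,0]
    - [0,0,-0.8,0]
    - [0,0,-0.28,0]
    - [0,0,0,0]
    - [0,0,0,0]
    - [0,0,0,0]

```text
clock: 24.02
eef_pos: [0.4452, 0.2251, 0.0175]
eef_rot: [3.005, 0.917, 0.003]
contact_force: [0.0, 0.6, 0.5]
gripper_width: 0.087
gripper_force: 0.0
```

Call:
move_arm:
  plan:
    - [0,0,0,0]
    - [0,0,0,0]
    - [0,0,0,0]
    - [0,0,0,0]
    - [0,0,0,0]
    - [0,0,0,0]
    - [0,0,0,0]
    - [0,0,0,0]
    - [0,0,0,0]
    - [0,0,0,0]
    - [0,0,0,0]
    - [0,0,0,0]
  hand: 0
  grip_force: 25

```text
clock: 25.02
eef_pos: [0.4442, 0.2249, 0.0165]
eef_rot: [3.004, 0.918, 0.0]
contact_force: [0.3, 0.1, 0.6]
gripper_width: 0.0235
gripper_force: 25.0
```

Call:
move_arm:
  plan:
    - [0,0,0.5,0]
    - [0,0,1,0]
    - [0,0,1,0]
    - [0,0,1,0]
    - [0,0,1,0]
    - [0,0,0,0]
    - [0.83,-0.21,0,0]
    - [0.83,-0.21,0,0]
    - [0.83,-0.21,0,0]
    - [0.83,-0.21,0,0]
    - [0.83,-0.22,0,0]
    - [0,0,0,0]

```text
clock: 26.02
eef_pos: [0.5526, 0.1973, 0.128]
eef_rot: [3.004, 0.914, 0.008]
contact_force: [0.5, 0.3, -2.8]
gripper_width: 0.0236
gripper_force: 25.0
```

Call:
move_arm:
  plan:
    - [0,0,0,0]
    - [0,0,0,0]
    - [0,0,0,0]

```text
clock: 26.27
eef_pos: [0.5457, 0.1985, 0.128]
eef_rot: [-3.004, -0.918, 0.006]
contact_force: [0.4, -0.4, -2.0]
gripper_width: 0.0235
gripper_force: 25.0
```

```bash
python3 - <<'E'
from w import *
s=r.get_state();print(s['clock'],s['eef_pos'],s['eef_rot'],s['gripper_width'])
im,c=grab('wrist','w10.png')
cv2.imwrite('pics/w10c.png',im[120:400,160:480,::-1])
E
```

```text
26.2667 [0.5457176  0.1985392  0.12799932] [-3.00378477 -0.91800219  0.00554844] 0.023485955594083802
```

View pics/w10c.png

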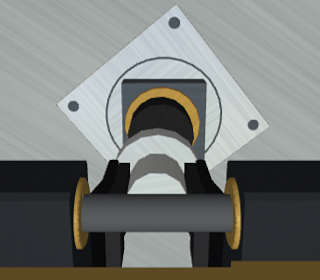

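The pusher is held upright over the pad, with its foot edge at crop (158,130). I lower it.

Call:
move_arm:
  plan:
    - [0.06,0,-0.7,0]
    - [0,0,-0.6,0]
    - [0,0,-0.4,0]
    - [0,0,-0.2,0]
    - [0,0,0,0]
    - [0,0,0,0]
    - [0,0,0,0]

```text
clock: 26.9
eef_pos: [0.5498, 0.1987, 0.0822]
eef_rot: [3.004, 0.918, 0.002]
contact_force: [1.3, -0.6, -1.2]
gripper_width: 0.0231
gripper_force: 25.0
```

Call:
move_arm:
  plan:
    - [-0.03,0,-0.08,0]
    - [0,0,-0.04,0]
    - [0,0,0,0]
    - [0,0,0,0]

```text
clock: 27.23
eef_pos: [0.5486, 0.1984, 0.0787]
eef_rot: [3.005, 0.917, 0.0]
contact_force: [0.4, 0.8, -2.7]
gripper_width: 0.0233
gripper_force: 25.0
```

```bash
python3 - <<'E'
from w import *
s=r.get_state();print(s['clock'],s['eef_pos'],s['contact_force'])
for i in range(2):
    im,c=grab('wrist','w11.png')
    g=cv2.imread('pics/w11.png',0)
im,c=grab('scene','s11.png'); p=proj(c,[.549,.198,.06]).astype(int); print(p)
cv2.imwrite('pics/s11c.png',cv2.resize(im[p[1]-60:p[1]+50,p[0]-70:p[0]+70,::-1],None,fx=5,fy=5,interpolation=cv2.INTER_CUBIC))
E
```

```text
27.2333 [0.54858227 0.19844058 0.07872379] [ 0.36963828  0.7716664  -2.66075585]
[422 244]
```

View pics/s11c.png

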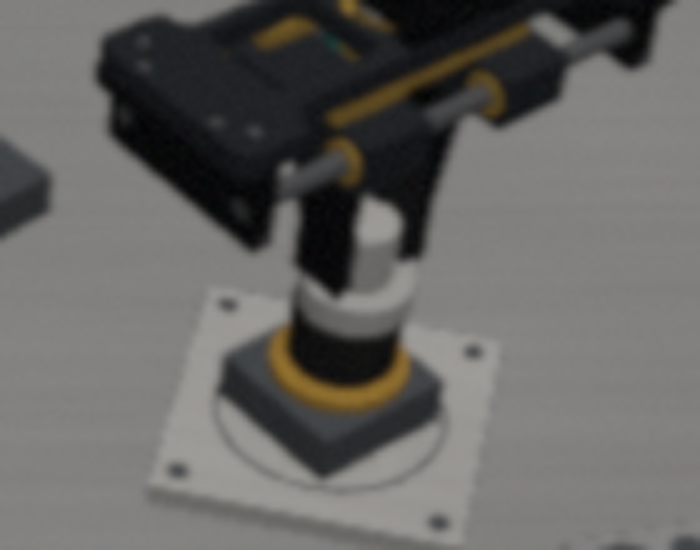

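The scene view shows the stack with the pusher just over it, upright. Its foot (crop x 356) is maybe 1 to 2 mm right of the pad (crop x 347). I nudge and lower.

Call:
move_arm:
  plan:
    - [0,-0.04,-0.04,0]
    - [0,0,0,0]
    - [0,0,0,0]

```text
clock: 27.63
eef_pos: [0.5486, 0.1974, 0.0775]
eef_rot: [-3.005, -0.917, 0.0]
contact_force: [-0.1, 0.1, -2.6]
gripper_width: 0.0233
gripper_force: 25.0
```

Call:
move_arm:
  plan:
    - [0,0,-0.03,0]
    - [0,0,0,0]
    - [0,0,0,0]

```text
clock: 27.88
eef_pos: [0.5487, 0.1974, 0.0775]
eef_rot: [3.004, 0.918, 0.001]
contact_force: [-1.6, 0.2, 4.5]
gripper_width: 0.0234
gripper_force: 25.0
```

Call:
move_arm:
  plan:
    - [0,0,0,0]
    - [0,0,0,0]
    - [0,0,0,0]
    - [0,0,0,0]
    - [0,0,0,0]
    - [0,0,0,0]
    - [0,0,0.5,0]
    - [0,0,1,0]
    - [0,0,1,0]
    - [0,0,1,0]
    - [0,0,1,0]
    - [0,0,0.5,0]
  hand: 100

```text
clock: 28.88
eef_pos: [0.55, 0.1978, 0.2049]
eef_rot: [3.004, 0.918, 0.008]
contact_force: [1.0, -0.0, -0.0]
gripper_width: 0.0862
gripper_force: 0.0
```

Call:
move_arm:
  plan:
    - [0,0,0,0]
    - [0,0,0,0]
    - [0,0,0,0]
    - [0,0,0,0]
    - [0,0,0,0]

```text
clock: 29.3
eef_pos: [0.5476, 0.1973, 0.2003]
eef_rot: [-3.004, -0.917, 0.005]
contact_force: [0.2, -0.1, 0.5]
gripper_width: 0.0872
gripper_force: 0.0
```

```bash
python3 - <<'E'
from w import *
s=r.get_state();print(s['clock'],s['eef_pos'],s['contact_force'])
im,c=grab('scene','s12.png'); p=proj(c,[.549,.198,.06]).astype(int)
a=cv2.resize(im[p[1]-60:p[1]+50,p[0]-50:p[0]+50,::-1],None,fx=4,fy=4)
im,c=grab('wrist','w12.png'); b=im[130:350,220:420,::-1]; b=cv2.resize(b,(400,440))
cv2.imwrite('pics/e12.png',np.hstack([a,b]))
E
```

```text
29.3 [0.5476468  0.197285   0.20026352] [ 0.15867749 -0.13899928  0.542455  ]
```

View pics/e12.png

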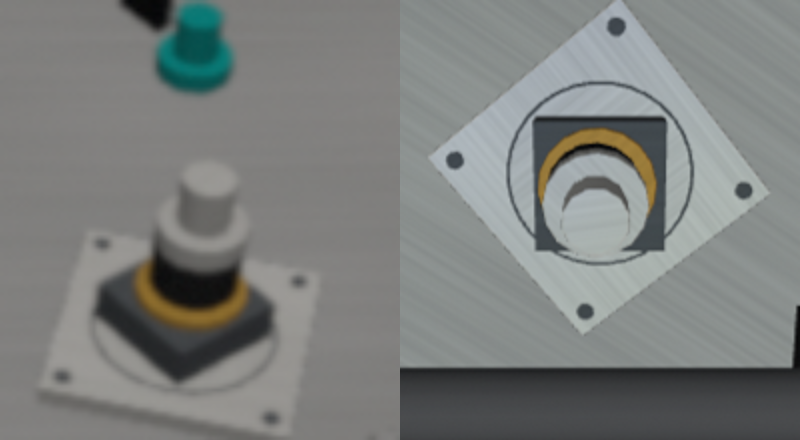

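The stack stands upright and concentric, with the foot centred at montage (595,202). One numeric check, then I hand in.

```bash
python3 - <<'E'
from h import *
P=ray(viewer.get_calibration('wrist'),317.7,231,.073);d=np.hypot(*(P[:2]-[.5485,.1985]));print(P,d)
if d<.005: print(r.finish_job())
E
```

```text
[0.55028608 0.19928989 0.073     ] 0.0019529492838027457
the job is handed in; nothing more can be done
None
```

The stack is built bottom to top on the plate as die, brass disc, wide pad and pusher, and handed in; my camera checks put each piece within about 2 mm of the one below, though the hand-in call did not report a verdict.

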